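Hang up the ring scraper and prove the hook

ROBOT

A 6-joint arm with a two-finger parallel gripper is mounted at the origin on the work surface. World frame = base frame: x ahead of the robot, y to its left, z up, the work surface at z = 0. Lengths are in m, angles in rad, forces in N, time in s.
With the tool pointing down it reaches from about 0.325 to 0.9 m from the base axis. Payload 6.1 kg.
Tool frame: the origin (TCP) lies on the front face of the gripper's body, between the roots of the fingers; the fingertips stand 73 mm ahead of it and the grasp point (between the pads) lies 54 mm ahead of it (env.hold_point_z is the z of the grasp point in the tool frame, in m); z points along the fingers, y is the line along which they close (so a half turn about z gives the same grasp; the last joint's range is limited). The gripper opens to 85 mm and grips with 20 to 120 N. Pads are 22 mm wide; open, the fingers measure 114 mm over their backs; the gripper's body (76 mm by 85 mm) begins 54 mm behind the grasp point. The pads swing forward as they close: fully open they stand 13 mm farther back than shut.
Start: joints at [-1.435, 0.22, 1.526, -0, 1.395, -0.126], TCP at [0.162, -0.604, 0.304] pointing down, gripper open.
Joint ranges: [-2.98, 2.98], [-0.91, 2.08], [0.09, 2.57], [-1.24, 4.39], [0.2, 2.65], [-2.68, 2.68]. Speed limits (rad/s): [2.57, 2.57, 3.01, 3.14, 3.14, 3.14].

INTERFACE

Orientations are given as [roll, pitch, yaw] about the fixed x, y, z axes, in that order (R = Rz(yaw) Ry(pitch) Rx(roll)).
In Python, from plant import env gives the robot as it stands. The module is installed in compiled form; this text tells all that it offers.
- The arm moves only by the tool servo_tool, never from a script. Its arguments are lists of equal length, an entry for each row: "delta_rot": the turn, a rotation vector about the tool's x, y, z each as a share of pi/2 rad, from -1 to 1, a list of three; "travel": the shift along the tool's x, y, z each as a share of 0.04 m, from -1 to 1, a list of three; "grip": the closure, from 0 (fully open) to 1 (shut). A call has exactly 5 rows; each row shifts and turns the commanded pose from where the row before left it, along the tool's axes as they then stand; what a row does not reach is not made up. A row lasts 1/10 s, in which the tool goes at most 50 mm and 8.59 degrees, less where a joint would pass 70% of its speed; a pose out of reach is approached as far as the arm can. A call with a number of a shift or a turn outside -1 to 1 is refused whole. A call with a gripper value outside its range is refused whole. The fingers move at their own pace and stop on an object; "force" is the grip in N (left out, the last holds). Time passes only in rows, so rows that do not move let the fingers close, or fill a call up. It gives the time, the measured TCP pose, the force, the opening and the grip force at its end, in the units of the state.
- env.sense(): the state, without advancing time (a new reading comes with each control period).
- env.capture(name): name is "scene" or "top" or "wrist"; returns the picture (420x560x3 uint8, red, green, blue); there is no depth.
- env.get_calibration(name): a dict with "fovy" (degrees; the focal length in pixels is half the picture's height over the tangent of half this angle, whatever the lens; pixels are square), "cx", "cy" (the principal point, pixels), "pose" (4x4, takes a point from camera to world coordinates); the wrist camera has in their place "T_tool_cam" (4x4, takes a point from camera to tool coordinates, whose origin is the TCP and whose axes are the flange's). Camera axes: x right, y down, z forward; pixel columns grow to the right and rows downward; lengths in m; the calibration is good to about 2 mm. A picture is of the moment at which its call begins: read the wrist's pose just before it. get_calibration takes no time and is no camera call.
- env.close_job(): hands the job in; it is judged then, once.
Trained networks look in the newest picture that a camera, given by its name, has taken for a name from the list of things; names that differ only in an ending like _2 or _b are one class to them, and where a whole thing is asked for, a point or a joint stands for the part that bears it (a point fixed in the world has none). Each returns a list of dicts, best first, with "score" (0 to 1); they miss things now and then, are a little off and sometimes report something else, mostly with a low value. They report only what shows in the picture. A call takes as long as a camera call. They do not tell look-alikes from the thing itself.
- env.search_frame(camera, name): "centre" ([x, y, z] in m, in world coordinates, good to about 4 mm: the middle of the surface that is visible of it).
- env.regions_of(camera, name): "region" (420x560 bool, what is visible of it).
The state is a dict: "clock": time; "qpos": joint angles; "joint_vel": joint speeds; "joint_torque": joint torques, N m; "eef_pos": TCP position; "orientation": TCP orientation; "force": force on the tool from outside, world axes, zero at the start; "torque": the same for the moment, N m; "opening": finger opening in m; "grasp_force": force on a finger pad.
Only numpy, scipy, OpenCV 4.12 (cv2) and the standard library are available. Lean on these libraries where they do the work, as an engineer would, in place of code of your own. Each camera call takes 0.05 s, during which the arm holds its last target. There are 200 camera calls.

TASK

Take the scraper with the ring handle out of the slanted rack and hang it by its ring on the sprung hook below the lamp arm. While still holding it, tug it down gently for a moment, with a pull of about 10 N, to make sure that it is held, then let go and leave it hanging upright, almost still. Leave the other tools on the bench and in the rack where they are.

Things in the scene. Friction and masses are not known exactly. Their poses are not given: they have to be found in the camera images.
- scraper: plain steel scraper with a ring handle, 200 mm long, 0.2 to 0.4 kg. Origin: middle of the blade's lower edge; own z up the tool to the ring, y across its width, x through its thickness (away from the robot as it stands). Blade 40 mm wide, 5 thick, z 0 to 40; straight shank 20 wide, 8 thick, z 38 to 158. It is in one of the rack's three slots, the others hold the knife and the T-handled scraper.
- scraper_eye (a point): centre of the scraper's ring, 176 mm up its own z, axes as the scraper's. The ring is of 7 mm round bar, 35 mm inside and 49 mm outside diameter, and lies in the scraper's own y-z plane.
- rack: fixed wooden rack 275 mm wide; three slots 85 mm apart along its own y. Slots and tools lean 25 degrees from vertical, tops away from the robot (to own +x), so a tool is drawn out along its own z. Slots are 46 by 9 mm inside, 35 mm deep, walls 6 mm, slot floors 30 mm above the bench. Origin on the bench under the middle slot.
- stand: fixed steel stand, 357 mm tall. Origin on the bench straight below the hook's seat; the hook points to own -x, roughly at the robot. Post 25 mm thick at own x 85, y -50. From its top a lamp arm, 95 mm above the seat, runs out to a lamp head at own x -45, y 0, 40 mm wide, underside 66 mm above the seat: no room straight above; reach in from -x, tilted about 45 degrees, holding the shank low.
- hook_seat (a point): fixed point: middle of the hook's seat, on the bar's axis when unloaded, 250 mm above the bench, axes as the stand's. An upright scraper whose ring centre is 8 mm above this point passes over the tip with about 5 mm to spare, moving to own +x; hanging, the ring centre is 13 to 16 mm below it.
- hook: sprung hook of 8 mm round bar; origin at the middle of its seat, axes as the stand's. Bar level from own x 14 mm (26 mm flange stops the ring there) to -12 mm, then it slopes up to the tip, centred at x -26, z 16 mm. It gives straight down on a stiff spring, 1 mm for each 5 N, with a stop at 7 mm.
- knife: stripping knife with a round wooden handle 28 mm thick, 188 mm long, in a slot of the rack; origin at the blade's edge. Leave alone.
- tee: scraper with a T handle (66 mm cross bar, no ring), 181 mm long, in a slot of the rack; origin at the blade's edge. Leave alone.
- hammer: hammer lying on the bench, leave alone
- spanner: spanner lying on the bench between the rack and the stand, leave alone
- block: steel block 70 x 50 x 35 mm on the bench, leave alone
- can: dark can, 60 mm across, 90 mm tall, on the bench, leave alone
- collar: steel collar, 64 mm across, 20 mm high, on the bench, leave alone
There are look-alikes about, which are no part of the job. What is shaped like the scraper but purple or turquoise is not meant.

How it is judged:
On the way, in this order (a step that is already met when the one before it is completed fails the run):
1. the scraper is drawn out of the rack in the gripper (distance of scraper from where it was at the start of the episode above 0.06 m and contact force between the fingers and scraper above 1.5 N and contact force between rack and scraper below 0.2 N), for 0.2 s.
2. with its ring on the hook and still gripped, the scraper is pulled down so that the hook bears more than 6 N (distance between scraper_eye and hook_seat below 0.025 m and contact force between hook and scraper above 6 N and contact force between the fingers and scraper above 1.5 N), for 0.3 s.
At the end, for the whole second after the job is handed in: The scraper hangs by its ring on the hook (ring centre within 25 mm of the seat, hook carrying it), within 0.25 rad of upright, released and no longer swinging much (under 0.15 m/s) (distance between scraper_eye and hook_seat below 0.025 m and contact force between hook and scraper above 1 N and contact force between the fingers and scraper below 0.1 N and angle between scraper's own z axis and vertical below 0.25 rad and linear speed of scraper below 0.15 m/s); the robot touches nothing.
It fails at once if the hook is pulled with more than 25 N (not gentle) (contact force between hook and scraper above 25 N).
It fails at once if another tool is moved by more than 30 mm (distance of any of knife, tee, hammer, spanner, block, can, collar from where it was at the start of the episode above 0.03 m).
It also fails if it takes over 54 s, if anything falls off the work surface, if the arm or the gripper's body presses on something with over 40 N, if the wrist force passes 120 N, or if a joint passes its speed limit or range.

## Working session

There is one attempt and no reset: what is moved stays moved. The work goes in short steps, Python scripts to look and compute and a tool call to move; the robot and the scene stay as the last step left them, time stands still between calls to the robot, and variables do not carry over. Pictures are saved under pics/ and viewed, at most 13 in all, crops included, and the job is handed in when it is done.

Besides the shell and the picture viewer there is one more tool, called by a JSON object that holds its "fn" and its "kwargs", one argument or row to a line. servo_tool: Moves the arm, as the interface text tells. Shift numbers are shares of 0.04 m and turn numbers shares of pi/2 rad, none past 1 either way. Its arguments: {"type":"object","properties":{"delta_rot":{"type":"array"},"travel":{"type":"array"},"grip":{"type":"array"},"force":{"type":"number"}},"required":["delta_rot","travel","grip"]}

```bash
mkdir -p pics
python3 - <<'E'
from plant import env
import cv2,numpy as np
print(env.sense())
ims=[]
for c in ["scene","top"]:
    im=env.capture(c);cv2.imwrite(f"pics/{c}0.png",im[:,:,::-1])
    k=env.get_calibration(c);print(c,{a:np.round(b,3).tolist() for a,b in k.items()})
    for n in ["scraper","scraper_eye","rack","stand","hook","knife","tee","spanner","can","block","hammer","collar"]:
        print(c,n,[(np.round(d["centre"],3).tolist(),round(d["score"],2)) for d in env.search_frame(c,n)])
k=env.get_calibration("wrist");print({a:np.round(b,3).tolist() for a,b in k.items()})
E
```

```text
{'clock': 0.0, 'qpos': array([-1.43511662e+00,  2.21215307e-01,  1.52761615e+00, -2.09357394e-05,
        1.39466785e+00, -1.26122756e-01]), 'joint_vel': array([-0.00112726, -0.0018882 ,  0.00029902, -0.0009337 ,  0.00100778,
       -0.00018816]), 'joint_torque': array([-5.66265553e-04, -4.96898603e+01, -3.89394915e+01, -2.16183689e-04,
        1.10029182e-02,  2.91920003e-05]), 'eef_pos': array([ 0.16167853, -0.60325104,  0.30280313]), 'orientation': array([-3.13969856e+00, -2.19393276e-04,  2.61805938e-01]), 'force': array([ 0.80769118, -0.27473614, -1.28517517]), 'torque': array([ 0.00913075,  0.02422545, -0.01848368]), 'grasp_force': 0.0, 'opening': 0.08533369326871326}
scene {'fovy': 54.639, 'cx': 278.886, 'cy': 209.088, 'pose': [[0.529, 0.733, -0.427, 1.062], [0.848, -0.455, 0.271, -0.229], [0.005, -0.505, -0.863, 1.326], [0.0, 0.0, 0.0, 1.0]]}
scene scraper [([0.213, 0.291, 0.006], 0.8), ([0.224, -0.343, 0.009], 0.8), ([0.421, 0.615, 0.004], 0.7), ([0.543, 0.098, 0.144], 0.68)]
scene scraper_eye [([0.215, 0.292, 0.004], 0.76), ([0.221, -0.344, 0.006], 0.6), ([0.542, 0.102, 0.1
[... 1094 characters left out ...]
.6), ([0.432, -0.39, 0.026], 0.26)]
top hook [([0.621, -0.246, 0.252], 0.5), ([0.435, -0.028, 0.005], 0.47)]
top knife [([0.496, 0.266, 0.13], 0.63)]
top tee [([0.535, 0.185, 0.159], 0.74)]
top spanner [([0.433, -0.032, 0.006], 0.56)]
top can [([0.695, 0.111, 0.088], 0.95)]
top block [([0.673, -0.028, 0.034], 0.93), ([0.621, -0.251, 0.016], 0.51), ([0.499, 0.269, 0.132], 0.17)]
top hammer [([0.429, -0.389, 0.026], 0.93), ([0.437, -0.031, 0.008], 0.75), ([0.621, -0.254, 0.012], 0.18)]
top collar [([0.496, 0.444, 0.02], 0.55)]
{'fovy': 70.809, 'cx': 273.219, 'cy': 205.35, 'T_tool_cam': [[-0.0, -0.957, -0.292, 0.074], [1.0, 0.0, -0.0, -0.001], [0.0, -0.292, 0.957, -0.07], [0.0, 0.0, 0.0, 1.0]]}
```

View pics/scene0.png

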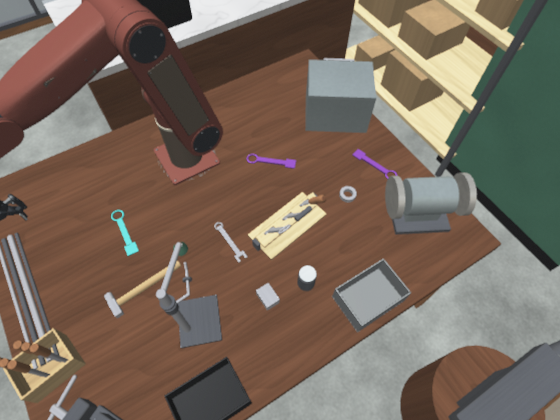

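View pics/top0.png

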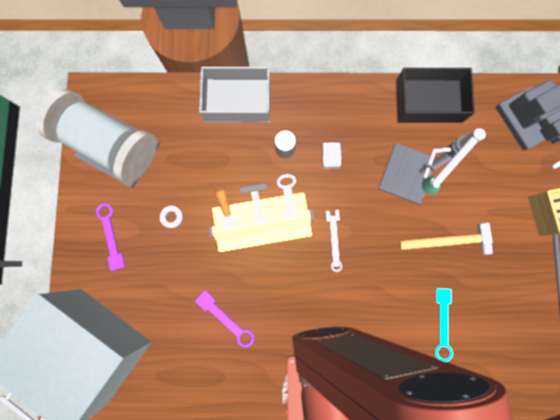

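Candidates in the top picture: purple (110,235), purple (225,320), turquoise (444,325), and the plain steel one in the rack's right slot (288,195). By the description it's the rack one. I'll check it, along with the stand, in one enlarged crop.

Run:
```python
import cv2,numpy as np
t=cv2.imread("pics/top0.png");s=cv2.imread("pics/scene0.png")
f=lambda i,x,y,w,h:cv2.resize(i[y:y+h,x:x+w],(400,300),interpolation=cv2.INTER_CUBIC)
cv2.imwrite("pics/crop.png",np.vstack([np.hstack([f(t,205,170,120,90),f(t,375,120,120,90)]),np.hstack([f(s,240,180,100,75),f(s,145,235,100,75)])]))
```

```text
(no output)
```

View pics/crop.png

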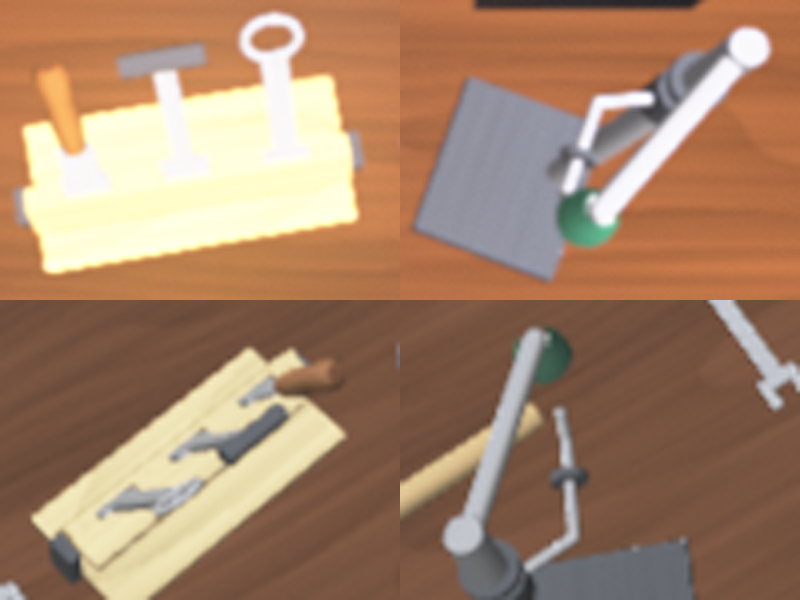

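The crop confirms it: plain steel scraper, ring at top pixel (286,182), next to the tee and the knife. The hook tip is at top (425,176) and the flange at (429,167). Now I'll triangulate.

```bash
cat > h.py <<'E'
import numpy as np
from plant import env
def ray(k,px,T=None):
    f=210/np.tan(np.radians(k["fovy"])/2); T=np.array(k["pose"]) if T is None else T
    return T[:3,3],T[:3,:3]@np.array([(px[0]-k["cx"])/f,(px[1]-k["cy"])/f,1])
def tri(rays):
    A=np.zeros((3,3));b=np.zeros(3)
    for o,d in rays:
        d=d/np.linalg.norm(d);P=np.eye(3)-np.outer(d,d);A+=P;b+=P@o
    p=np.linalg.solve(A,b)
    return p,[float(np.linalg.norm(np.cross(p-o,d/np.linalg.norm(d)))) for o,d in rays]
def proj(k,p,T=None):
    f=210/np.tan(np.radians(k["fovy"])/2); T=np.array(k["pose"]) if T is None else T
    c=np.linalg.inv(T)@np.append(p,1); return np.array([k["cx"]+f*c[0]/c[2],k["cy"]+f*c[1]/c[2]])
E
python3 - <<'E'
from h import *
t,s=env.get_calibration("top"),env.get_calibration("scene")
for n,a,b in [("ring",(286.6,181.4),(284.5,228.75)),("tip",(425.4,176.4),(185,263)),("flange",(429,167.1),(187.25,279.25)),("post",(479.4,134.1),(161.25,293.25)),("lamp",(431.1,185.1),(181.25,248.75))]:
    p,r=tri([ray(t,a),ray(s,b)]);print(n,p.round(4),np.round(r,4))
for n,a in [("scr foot",(205+285*.3,170+155*.3)),("tee foot",(205+183*.3,170+170*.3)),("knife foot",(205+85*.3,170+190*.3))]:
    o,d=ray(t,a);print(n,(o+d*(0.062-o[2])/d[2]).round(4))
E
```

```text
ring [0.5649 0.108  0.1782] [0.0007 0.0007]
tip [ 0.5555 -0.2099  0.2797] [0.0026 0.0026]
flange [ 0.5863 -0.2277  0.2485] [0.0005 0.0005]
post [ 0.6319 -0.2978  0.3533] [0.0002 0.0002]
lamp [ 0.5291 -0.2041  0.3183] [0.0008 0.0008]
scr foot [0.4885 0.0955 0.062 ]
tee foot [0.4753 0.1813 0.062 ]
knife foot [0.4578 0.2634 0.062 ]
```

```bash
cat >> h.py <<'E'
from scipy.spatial.transform import Rotation as Ro, Slerp
HP=0.054
def pose(st=None):
    st=st or env.sense(); return np.array(st["eef_pos"]),Ro.from_euler("xyz",st["orientation"]).as_matrix()
def toolR(yaw,dip):
    h=np.array([np.cos(yaw),np.sin(yaw),0]);k=np.array([0,0,1.])
    z=h*np.cos(dip)-k*np.sin(dip);x=-(h*np.sin(dip)+k*np.cos(dip));return np.c_[x,np.cross(z,x),z]
def rows(p1,R1,dmax=.036,amax=8.2,n=None,way=None):
    p,R=pose();r=Ro.from_matrix(R.T@R1).as_rotvec()
    if np.linalg.norm(r)>2.6 and r[2]>0: r=r*(1-2*np.pi/np.linalg.norm(r))
    n=n or max(1,int(np.ceil(max(np.linalg.norm(p1-p)/dmax,np.degrees(np.linalg.norm(r))/amax))))
    n=int(np.ceil(n/5)*5);dr=np.round(r/n/(np.pi/2),4);P,Q=p.copy(),R.copy();T=[]
    for i in range(n):
        t=np.round(Q.T@(p1-P)/(n-i)/.04,3);P=P+Q@t*.04;Q=Q@Ro.from_rotvec(dr*np.pi/2).as_matrix();T.append(t.tolist())
    print("dr",dr.tolist(),"n",n,"end err",np.round(P-p1,4))
    for i in range(0,n,5):print(T[i:i+5])
E
python3 - <<'E'
from h import *
ps=np.radians(10.2);l=np.radians(25)
zs=np.array([np.sin(l)*np.cos(ps),np.sin(l)*np.sin(ps),np.cos(l)])
ring=np.array([.5649,.108,.1782]);g=ring-.101*zs
R=toolR(ps,np.radians(70))
print("grasp",g,R.round(3).tolist())
p=g-R[:,2]*(HP+.15);print("look",p)
rows(p,R)
E
```

```text
grasp [0.52289016 0.10044124 0.08666291] [[-0.925, -0.177, 0.337], [-0.166, 0.984, 0.061], [-0.342, 0.0, -0.94]]
look [0.45422075 0.08808566 0.27836021]
dr [-0.0135, -0.0006, -0.0767] n 25 end err [ 0.  0. -0.]
[[0.462, -0.593, 0.026], [0.529, -0.533, 0.013], [0.59, -0.466, 0.002], [0.641, -0.391, -0.008], [0.684, -0.311, -0.016]]
[[0.716, -0.227, -0.022], [0.738, -0.138, -0.027], [0.749, -0.048, -0.029], [0.75, 0.043, -0.03], [0.739, 0.134, -0.029]]
[[0.718, 0.222, -0.026], [0.686, 0.307, -0.021], [0.644, 0.388, -0.014], [0.592, 0.462, -0.006], [0.532, 0.53, 0.004]]
[[0.465, 0.59, 0.016], [0.391, 0.641, 0.028], [0.311, 0.683, 0.042], [0.227, 0.714, 0.057], [0.139, 0.735, 0.072]]
[[0.05, 0.745, 0.088], [-0.04, 0.743, 0.103], [-0.128, 0.731, 0.119], [-0.215, 0.707, 0.134], [-0.299, 0.674, 0.15]]
```

{"fn": "servo_tool", "kwargs": {
  "delta_rot": [
    [-0.0135,-0.0006,-0.0767],
    [-0.0135,-0.0006,-0.0767],
    [-0.0135,-0.0006,-0.0767],
    [-0.0135,-0.0006,-0.0767],
    [-0.0135,-0.0006,-0.0767]
  ],
  "travel": [
    [0.462,-0.593,0.026],
    [0.529,-0.533,0.013],
    [0.59,-0.466,0.002],
    [0.641,-0.391,-0.008],
    [0.684,-0.311,-0.016]
  ],
  "grip": [0.4,0.4,0.4,0.4,0.4]
}}

```text
clock: 1.8
eef_pos: [0.2206, -0.4642, 0.2988]
orientation: [3.042, 0.036, 0.868]
force: [1.4, -0.2, -0.4]
opening: 0.0515
grasp_force: 0.0
```

{"fn": "servo_tool", "kwargs": {
  "delta_rot": [
    [-0.0135,-0.0006,-0.0767],
    [-0.0135,-0.0006,-0.0767],
    [-0.0135,-0.0006,-0.0767],
    [-0.0135,-0.0006,-0.0767],
    [-0.0135,-0.0006,-0.0767]
  ],
  "travel": [
    [0.716,-0.227,-0.022],
    [0.738,-0.138,-0.027],
    [0.749,-0.048,-0.029],
    [0.75,0.043,-0.03],
    [0.739,0.134,-0.029]
  ],
  "grip": [0.4,0.4,0.4,0.4,0.4]
}}

```text
clock: 2.3
eef_pos: [0.2791, -0.3259, 0.2938]
orientation: [2.981, 0.121, 1.466]
force: [-0.3, 0.4, 0.1]
opening: 0.0513
grasp_force: 0.0
```

{"fn": "servo_tool", "kwargs": {
  "delta_rot": [
    [-0.0135,-0.0006,-0.0767],
    [-0.0135,-0.0006,-0.0767],
    [-0.0135,-0.0006,-0.0767],
    [-0.0135,-0.0006,-0.0767],
    [-0.0135,-0.0006,-0.0767]
  ],
  "travel": [
    [0.718,0.222,-0.026],
    [0.686,0.307,-0.021],
    [0.644,0.388,-0.014],
    [0.592,0.462,-0.006],
    [0.532,0.53,0.004]
  ],
  "grip": [0.4,0.4,0.4,0.4,0.4]
}}

```text
clock: 2.8
eef_pos: [0.3375, -0.1875, 0.2888]
orientation: [2.979, 0.226, 2.068]
force: [-0.1, -0.5, 0.1]
opening: 0.0512
grasp_force: 0.0
```

{"fn": "servo_tool", "kwargs": {
  "delta_rot": [
    [-0.0135,-0.0006,-0.0767],
    [-0.0135,-0.0006,-0.0767],
    [-0.0135,-0.0006,-0.0767],
    [-0.0135,-0.0006,-0.0767],
    [-0.0135,-0.0006,-0.0767]
  ],
  "travel": [
    [0.465,0.59,0.016],
    [0.391,0.641,0.028],
    [0.311,0.683,0.042],
    [0.227,0.714,0.057],
    [0.139,0.735,0.072]
  ],
  "grip": [0.4,0.4,0.4,0.4,0.4]
}}

```text
clock: 3.3
eef_pos: [0.396, -0.049, 0.2838]
orientation: [3.04, 0.314, 2.688]
force: [0.5, -0.6, -0.5]
opening: 0.0513
grasp_force: 0.0
```

{"fn": "servo_tool", "kwargs": {
  "delta_rot": [
    [-0.0135,-0.0006,-0.0767],
    [-0.0135,-0.0006,-0.0767],
    [-0.0135,-0.0006,-0.0767],
    [-0.0135,-0.0006,-0.0767],
    [-0.0135,-0.0006,-0.0767]
  ],
  "travel": [
    [0.05,0.745,0.088],
    [-0.04,0.743,0.103],
    [-0.128,0.731,0.119],
    [-0.215,0.707,0.134],
    [-0.299,0.674,0.15]
  ],
  "grip": [0.4,0.4,0.4,0.4,0.4]
}}

```text
clock: 3.8
eef_pos: [0.4545, 0.0895, 0.2786]
orientation: [-3.14, 0.349, -2.958]
force: [0.6, -0.9, -0.3]
opening: 0.0512
grasp_force: 0.0
```

{"fn": "servo_tool", "kwargs": {
  "delta_rot": [
    [0,0,0],
    [0,0,0],
    [0,0,0],
    [0,0,0],
    [0,0,0]
  ],
  "travel": [
    [0,0,0],
    [0,0,0],
    [0,0,0],
    [0,0,0],
    [0,0,0]
  ],
  "grip": [0.4,0.4,0.4,0.4,0.4]
}}

```text
clock: 4.3
eef_pos: [0.4541, 0.0874, 0.2785]
orientation: [-3.141, 0.349, -2.966]
force: [0.0, 0.0, 0.2]
opening: 0.0512
grasp_force: 0.0
```

Run:
```python
from h import *
import cv2
p,R=pose();print(p,R.round(3).tolist());k=env.get_calibration("wrist")
im=env.capture("wrist");cv2.imwrite("pics/w1.png",im[:,:,::-1])
B=np.eye(4);B[:3,:3]=R;B[:3,3]=p
np.save("w1.npy",B@np.array(k["T_tool_cam"]))
for n in ["scraper","scraper_eye","tee"]:
    print(n,[(np.round(d["centre"],3).tolist(),round(d["score"],2)) for d in env.search_frame("wrist",n)])
```

```text
[0.45414185 0.08736416 0.27852422] [[-0.925, -0.175, 0.337], [-0.164, 0.985, 0.059], [-0.342, -0.001, -0.94]]
scraper [([0.535, 0.102, 0.141], 0.85)]
scraper_eye [([0.541, 0.102, 0.139], 0.75), ([0.625, -0.206, 0.012], 0.7), ([0.685, 0.103, 0.077], 0.26)]
tee [([0.506, 0.182, 0.117], 0.73)]
```

View pics/w1.png

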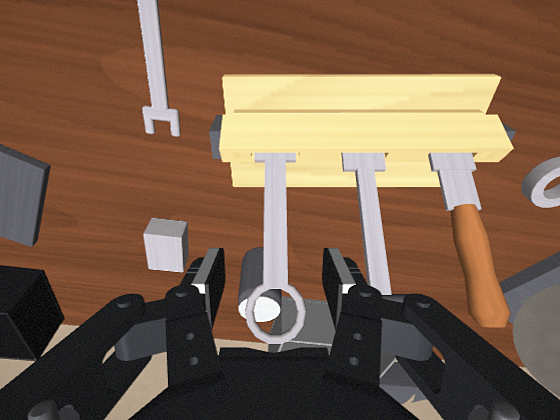

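Run:
```python
from h import *
from scipy.optimize import least_squares
W=np.load("w1.npy");k=env.get_calibration("wrist");t=env.get_calibration("top");s=env.get_calibration("scene")
l=np.radians(25)
def axes(ps):
    h=np.array([np.cos(ps),np.sin(ps),0]);z=h*np.sin(l)+np.array([0,0,np.cos(l)]);x=h*np.cos(l)-np.array([0,0,np.sin(l)]);return np.c_[x,np.cross(z,x),z]
obs=[(k,W,(0,0,.176),(276,312)),(k,W,(0,-.0245,.176),(247,312)),(k,W,(0,.0245,.176),(305,312)),(k,W,(0,0,.2005),(276,341.5)),(k,W,(0,-.02,.04),(254.5,161)),(k,W,(0,.02,.04),(298.5,161)),
(t,None,(0,0,.176),(286.6,181.4)),(s,None,(0,0,.176),(284.5,228.75))]
def f(v):
    R=axes(v[3]);return np.concatenate([proj(c,v[:3]+R@np.array(q),T)-px for c,T,q,px in obs])
for o in (obs,obs[:6]):
    obs=o;r=least_squares(f,[.49,.09,.03,.18]);print(r.x.round(4),r.fun.round(1).reshape(-1,2).tolist())
    R=axes(r.x[3]);print("ring",(r.x[:3]+R[:,2]*.176).round(4))
    p,Q=pose();g=p+Q[:,2]*HP;print("grasp pt in scraper frame",(R.T@(g-r.x[:3])).round(4))
```

```text
[0.4836 0.0963 0.027  0.1613] [[0.0, -2.5], [-3.2, -2.8], [3.1, -2.2], [-0.1, 3.5], [1.4, 2.7], [-1.8, 3.2], [-0.3, 2.3], [-1.4, -3.1]]
ring [0.557  0.1082 0.1865]
grasp pt in scraper frame [-0.0956 -0.0035  0.1769]
[0.481  0.0958 0.0289 0.1617] [[0.1, -2.3], [-3.5, -2.6], [3.7, -2.0], [0.0, 4.3], [1.2, 1.3], [-1.5, 1.8]]
ring [0.5544 0.1078 0.1884]
grasp pt in scraper frame [-0.0924 -0.0034  0.1763]
```

Run:
```python
from h import *
ps=.164;l=np.radians(25);R=toolR(ps,np.radians(70))
zs=np.array([np.sin(l)*np.cos(ps),np.sin(l)*np.sin(ps),np.cos(l)])
g=np.array([.482,.096,.029])+.075*zs
rows(g-R[:,2]*HP,R,n=10); print(pose(),g,env.sense()["qpos"].round(2))
```

```text
dr [0.0002, -0.0, 0.0008] n 10 end err [-0. -0. -0.]
[[0.013, 0.008, 0.343], [0.013, 0.008, 0.343], [0.013, 0.008, 0.343], [0.013, 0.008, 0.343], [0.013, 0.008, 0.343]]
[[0.013, 0.008, 0.343], [0.013, 0.009, 0.343], [0.013, 0.009, 0.343], [0.013, 0.009, 0.343], [0.013, 0.008, 0.344]]
(array([0.45420769, 0.08777142, 0.27845947]), array([[-9.25178782e-01, -1.75488695e-01,  3.36523311e-01],
       [-1.65194329e-01,  9.84481124e-01,  5.92262690e-02],
       [-3.41694388e-01, -7.96854959e-04, -9.39810784e-01]])) [0.51327107 0.10117493 0.09697308] [-0.02 -0.4   2.18  0.08  1.02 -1.79]
```

{"fn": "servo_tool", "kwargs": {
  "delta_rot": [
    [0,0,0.001],
    [0,0,0.001],
    [0,0,0.001],
    [0,0,0.001],
    [0,0,0.001]
  ],
  "travel": [
    [0.013,0.008,0.343],
    [0.013,0.008,0.343],
    [0.013,0.008,0.343],
    [0.013,0.008,0.343],
    [0.013,0.008,0.343]
  ],
  "grip": [0.4,0.4,0.4,0.4,0.4]
}}

```text
clock: 5.0
eef_pos: [0.4748, 0.0933, 0.2125]
orientation: [3.14, 0.349, -2.973]
force: [-0.0, 0.1, 0.7]
opening: 0.0511
grasp_force: 0.0
```

{"fn": "servo_tool", "kwargs": {
  "delta_rot": [
    [0,0,0.001],
    [0,0,0.001],
    [0,0,0.001],
    [0,0,0.001],
    [0,0,0.001]
  ],
  "travel": [
    [0.013,0.008,0.343],
    [0.013,0.008,0.343],
    [0.013,0.008,0.343],
    [0.013,0.008,0.343],
    [0.013,0.008,0.343]
  ],
  "grip": [0.4,0.4,0.4,0.4,0.4]
}}

```text
clock: 5.5
eef_pos: [0.4952, 0.0985, 0.1472]
orientation: [3.137, 0.349, -2.981]
force: [0.8, -0.3, -0.6]
opening: 0.0512
grasp_force: 0.0
```

Run:
```python
from h import *
import cv2
im=env.capture("wrist");cv2.imwrite("pics/w2.png",im[:,:,::-1])
st=env.sense();print(st["eef_pos"],st["force"])
```

```text
[0.49430432 0.09848482 0.14504995] [-1.73465301 -1.33584298 -1.09834169]
```

View pics/w2.png

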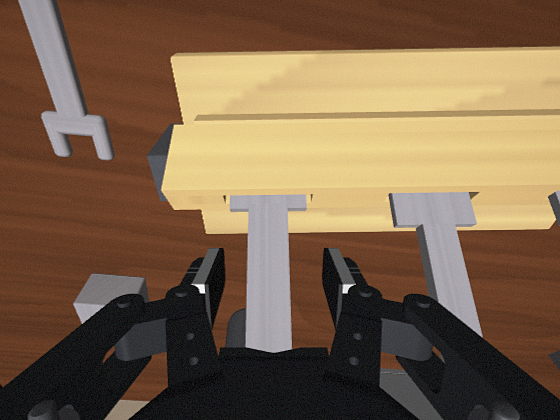

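Shank (cols 247–289) stands between the pads, at matching depth. Close the gripper.

{"fn": "servo_tool", "kwargs": {
  "delta_rot": [
    [0,0,0],
    [0,0,0],
    [0,0,0],
    [0,0,0],
    [0,0,0]
  ],
  "travel": [
    [0,0,0],
    [0,0,0],
    [0,0,0],
    [0,0,0],
    [0,0,0]
  ],
  "grip": [1,1,1,1,1],
  "force": 70
}}

```text
clock: 6.05
eef_pos: [0.4954, 0.0982, 0.1485]
orientation: [3.138, 0.35, -2.98]
force: [-2.5, -5.0, 3.3]
opening: 0.0185
grasp_force: 68.1
```

{"fn": "servo_tool", "kwargs": {
  "delta_rot": [
    [0,0,0],
    [0,0,0],
    [0,0,0],
    [0,0,0],
    [0,0,0]
  ],
  "travel": [
    [-0.1,0,-0.1],
    [-0.2,0,-0.2],
    [-0.3,0,-0.3],
    [-0.4,0,-0.4],
    [-0.4,0,-0.4]
  ],
  "grip": [1,1,1,1,1]
}}

```text
clock: 6.55
eef_pos: [0.5284, 0.1042, 0.2205]
orientation: [3.136, 0.348, -2.981]
force: [0.6, 0.9, -1.8]
opening: 0.0185
grasp_force: 68.3
```

```bash
cat >> h.py <<'E'
c45=np.sqrt(.5)
RING_T=np.array([-.101*c45,0,HP-.101*c45])
SEAT=np.array([.571,-.221,.25]);SY=np.radians(-21.4)
def hookpose(dx,dz,dy=0,seat=None,yaw=None):
    seat=SEAT if seat is None else seat;yaw=SY if yaw is None else yaw
    R=toolR(yaw,np.pi/4);ring=seat+np.array([np.cos(yaw)*dx-np.sin(yaw)*dy,np.sin(yaw)*dx+np.cos(yaw)*dy,dz])
    return ring-R@RING_T,R
E
python3 - <<'E'
from h import *
p,R=pose();print("ring now",p+R@RING_T)
P,Q=hookpose(-.09,.008);print(P);rows(P,Q,n=15)
E
```

```text
ring now [0.58880057 0.11385351 0.26123736]
[ 0.45165376 -0.17422872  0.19518377]
dr [0.0125, -0.0182, 0.0192] n 15 end err [ 0. -0. -0.]
[[0.203, -0.437, -0.031], [0.189, -0.444, -0.028], [0.174, -0.45, -0.025], [0.16, -0.455, -0.02], [0.146, -0.46, -0.016]]
[[0.131, -0.465, -0.011], [0.117, -0.469, -0.005], [0.103, -0.472, 0.001], [0.089, -0.475, 0.008], [0.075, -0.477, 0.015]]
[[0.061, -0.479, 0.022], [0.047, -0.48, 0.03], [0.033, -0.481, 0.038], [0.02, -0.48, 0.047], [0.007, -0.48, 0.056]]
```

{"fn": "servo_tool", "kwargs": {
  "delta_rot": [
    [0.0125,-0.0182,0.0192],
    [0.0125,-0.0182,0.0192],
    [0.0125,-0.0182,0.0192],
    [0.0125,-0.0182,0.0192],
    [0.0125,-0.0182,0.0192]
  ],
  "travel": [
    [0.203,-0.437,-0.031],
    [0.189,-0.444,-0.028],
    [0.174,-0.45,-0.025],
    [0.16,-0.455,-0.02],
    [0.146,-0.46,-0.016]
  ],
  "grip": [1,1,1,1,1]
}}

```text
clock: 7.05
eef_pos: [0.5025, 0.0107, 0.2116]
orientation: [-3.116, 0.495, 3.138]
force: [0.4, 0.3, -2.3]
opening: 0.0185
grasp_force: 68.3
```

{"fn": "servo_tool", "kwargs": {
  "delta_rot": [
    [0.0125,-0.0182,0.0192],
    [0.0125,-0.0182,0.0192],
    [0.0125,-0.0182,0.0192],
    [0.0125,-0.0182,0.0192],
    [0.0125,-0.0182,0.0192]
  ],
  "travel": [
    [0.131,-0.465,-0.011],
    [0.117,-0.469,-0.005],
    [0.103,-0.472,0.001],
    [0.089,-0.475,0.008],
    [0.075,-0.477,0.015]
  ],
  "grip": [1,1,1,1,1]
}}

```text
clock: 7.55
eef_pos: [0.477, -0.0823, 0.2032]
orientation: [-3.111, 0.642, 2.964]
force: [0.1, 1.8, -1.2]
opening: 0.0185
grasp_force: 68.4
```

{"fn": "servo_tool", "kwargs": {
  "delta_rot": [
    [0.0125,-0.0182,0.0192],
    [0.0125,-0.0182,0.0192],
    [0.0125,-0.0182,0.0192],
    [0.0125,-0.0182,0.0192],
    [0.0125,-0.0182,0.0192]
  ],
  "travel": [
    [0.061,-0.479,0.022],
    [0.047,-0.48,0.03],
    [0.033,-0.481,0.038],
    [0.02,-0.48,0.047],
    [0.007,-0.48,0.056]
  ],
  "grip": [1,1,1,1,1]
}}

```text
clock: 8.05
eef_pos: [0.4516, -0.1753, 0.1949]
orientation: [3.141, 0.789, 2.767]
force: [0.8, 0.1, -2.4]
opening: 0.0183
grasp_force: 68.4
```

{"fn": "servo_tool", "kwargs": {
  "delta_rot": [
    [0,0,0],
    [0,0,0],
    [0,0,0],
    [0,0,0],
    [0,0,0]
  ],
  "travel": [
    [0,0,0],
    [0,0,0],
    [0,0,0],
    [0,0,0],
    [0,0,0]
  ],
  "grip": [1,1,1,1,1]
}}

```text
clock: 8.55
eef_pos: [0.4517, -0.1742, 0.1944]
orientation: [-3.141, 0.787, 2.77]
force: [-0.2, 0.4, -2.7]
opening: 0.0187
grasp_force: 68.6
```

Run:
```python
from h import *
import cv2
st=env.sense();p,R=pose(st);P,Q=hookpose(-.09,.008)
print("err",(p-P).round(4),Ro.from_matrix(R.T@Q).as_rotvec().round(3),st["qpos"].round(2),st["force"].round(1))
t=env.capture("top");s=env.capture("scene");w=env.capture("wrist")
for c in("top","scene","wrist"):
  print(c,[(n,[(np.round(d["centre"],3).tolist(),round(d["score"],2)) for d in env.search_frame(c,n)][:3]) for n in("hook","scraper_eye")])
np.savez("s3.npz",t=t,s=s,w=w,p=p,R=R)
f=lambda i,x,y,w,h:cv2.resize(i[y:y+h,x:x+w],(400,300),interpolation=cv2.INTER_CUBIC)
for n in"tsw":cv2.imwrite(f"pics/{n}3.png",dict(t=t,s=s,w=w)[n][:,:,::-1])
cv2.imwrite("pics/crop3.png",np.vstack([np.hstack([f(t,385,130,80,60),f(s,145,225,80,60)]),np.hstack([f(w,0,0,560,420),f(s,100,190,200,150)])])[:,:,::-1])
```

```text
err [ 0.0001  0.0001 -0.0008] [0.001 0.001 0.002] [-0.63 -0.42  2.49  0.56  0.35 -2.28] [-0.2  0.4 -2.7]
top [('hook', [([0.622, -0.244, 0.253], 0.56), ([0.49, -0.191, 0.238], 0.54)]), ('scraper_eye', [([0.212, -0.336, 0.004], 0.98), ([0.419, 0.626, 0.006], 0.95), ([0.494, -0.19, 0.238], 0.69)])]
scene [('hook', [([0.628, -0.246, 0.254], 0.65)]), ('scraper_eye', [([0.418, 0.621, 0.007], 0.81), ([0.495, -0.185, 0.168], 0.65), ([0.221, -0.341, 0.006], 0.64)])]
wrist [('hook', []), ('scraper_eye', [])]
```

View pics/crop3.png

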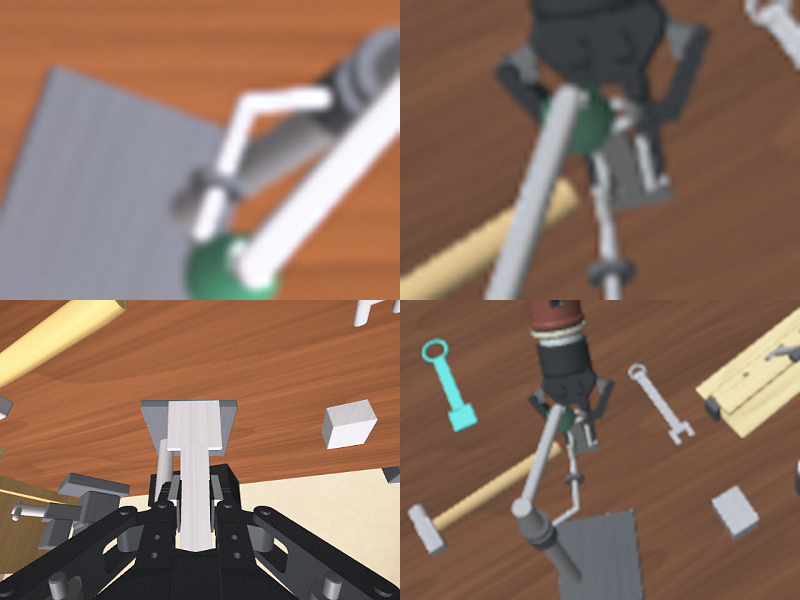

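Run:
```python
from h import *
import cv2
d=np.load("s3.npz");K={"t":env.get_calibration("top"),"s":env.get_calibration("scene")}
o,v=ray(K["t"],(428.2,167));a=o+v*(.25-o[2])/v[2];o,v=ray(K["t"],(434.6,150.6));b=o+v*(.25-o[2])/v[2]
o,v=ray(K["s"],(187.2,279.2));a2=o+v*(.25-o[2])/v[2];o,v=ray(K["s"],(188.75,294.25));b2=o+v*(.25-o[2])/v[2]
for A,B in((a,b),(a2,b2)):
    e=(B-A)/np.linalg.norm(B-A);print("flange",A.round(4),"yaw",np.degrees(np.arctan2(e[1],e[0])).round(1),"len",np.linalg.norm(B-A).round(4))
ring=d["p"]+d["R"]@RING_T;x,y=d["R"][:,1]*0,d["R"][:,1];print("ring",ring)
out=[]
for n,(X,Y) in {"t":(400,150),"s":(155,225)}.items():
    im=cv2.resize(d[n][Y:Y+60,X:X+80],None,fx=5,fy=5,interpolation=cv2.INTER_CUBIC)
    def dot(q,c):
        u=(proj(K[n],q)-(X,Y)+.5)*5;cv2.circle(im,tuple(int(i) for i in u),2,c,-1)
    for th in np.linspace(0,2*np.pi,16,endpoint=False):
        dot(ring+.021*(np.cos(th)*y+np.sin(th)*np.array([0,0,1])),(255,0,0))
    h=np.array([np.cos(SY),np.sin(SY),0])
    for q in [(.014,0),(0,0),(-.012,0),(-.026,.016)]: dot(SEAT+h*q[0]+np.array([0,0,q[1]]),(0,255,0))
    out.append(im)
cv2.imwrite("pics/ov.png",np.hstack(out)[:,:,::-1])
```

```text
flange [ 0.5859 -0.2258  0.25  ] yaw -22.9 len 0.0433
flange [ 0.587  -0.2273  0.25  ] yaw -20.0 len 0.0442
ring [ 0.48725545 -0.187971    0.25728454]
```

View pics/ov.png

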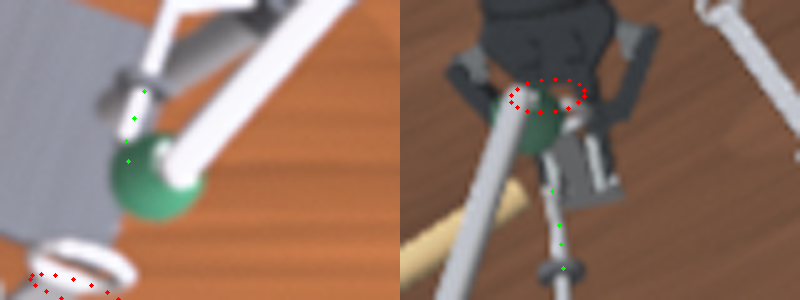

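Run:
```python
from h import *
from scipy.optimize import least_squares
W=np.load("w1.npy");k=env.get_calibration("wrist");t=env.get_calibration("top");s=env.get_calibration("scene")
def axes(ps,l):
    h=np.array([np.cos(ps),np.sin(ps),0]);z=h*np.sin(l)+np.array([0,0,np.cos(l)]);x=h*np.cos(l)-np.array([0,0,np.sin(l)]);return np.c_[x,np.cross(z,x),z]
obs=[(k,W,(0,0,.176),(276,312)),(k,W,(0,-.0245,.176),(247,312)),(k,W,(0,.0245,.176),(305,312)),(k,W,(0,0,.2005),(276,341.5)),(k,W,(0,-.02,.04),(254.5,161)),(k,W,(0,.02,.04),(298.5,161)),
(t,None,(0,0,.176),(286.6,181.4)),(s,None,(0,0,.176),(284.5,228.75))]
def f(v):
    R=axes(v[3],v[4]);return np.concatenate([proj(c,v[:3]+R@np.array(q),T)-px for c,T,q,px in obs])
r=least_squares(f,[.49,.09,.03,.18,.44]);print(r.x.round(4),np.degrees(r.x[4]),r.fun.round(1).reshape(-1,2).tolist())
R=axes(r.x[3],r.x[4])
# tool at grip: z .1485
p=np.array([.4954,.0982,.1485]);Q=toolR(-2.98+np.pi,np.radians(70));g=p+Q[:,2]*HP
print("ring_t",(Q.T@(r.x[:3]+.176*R[:,2]-p)).round(4),"zs_t",(Q.T@R[:,2]).round(4),"grasp in scr",(R.T@(g-r.x[:3])).round(4))
d=np.load("s3.npz")
rt=Q.T@(r.x[:3]+.176*R[:,2]-p);ring=d["p"]+d["R"]@rt;print("now ring",ring,proj(t,ring),"obs 416.5,203", proj(s,ring),"lean",d["R"]@Q.T@R[:,2])
# solve tilt from now: ring along forward dir from predicted
q=d["p"]+d["R"]@RING_T
for a in(0,5,8,10,12):
    an=np.radians(a);g=d["p"]+d["R"][:,2]*HP;h=np.array([np.cos(SY),np.sin(SY),0])
    c=g+.101*(np.sin(an)*h+np.cos(an)*np.array([0,0,1]));print(a,proj(t,c).round(1),proj(s,c).round(1))
```

```text
[0.4738 0.0946 0.0324 0.1651 0.5783] 33.13497993581954 [[-0.0, -1.1], [-1.5, -1.3], [1.4, -0.9], [-0.1, 2.9], [1.1, -0.4], [-1.3, -0.0], [-1.2, -1.7], [1.1, 0.4]]
ring_t [-0.0805  0.0003 -0.004 ] zs_t [-0.8     0.0019 -0.5999] grasp in scr [-0.0019 -0.0001  0.0768]
now ring [ 0.50218362 -0.19351975  0.25423962] [416.45775742 201.77018564] obs 416.5,203 [184.83398196 249.0833404 ] lean [ 0.13144172 -0.04857129  0.99013328]
0 [414.8 207.9] [184.1 243.8]
5 [416.  204.4] [184.4 246.5]
8 [416.6 202.4] [184.5 248.3]
10 [417.1 201. ] [184.7 249.4]
12 [417.5 199.7] [184.8 250.6]
```

```bash
cat >> h.py <<'E'
RING_T=np.array([-.0803,0,-.006]);SEAT=np.array([.5725,-.2205,.25]);DIP=np.radians(37.5)
def hookpose(dx,dz,dy=0):
    R=toolR(SY,DIP);c,s=np.cos(SY),np.sin(SY)
    return SEAT+np.array([c*dx-s*dy,s*dx+c*dy,dz])-R@RING_T,R
E
python3 - <<'E'
from h import *
P,Q=hookpose(-.055,.008);rows(P,Q,n=10)
E
```

```text
dr [-0.0, -0.0082, 0.0] n 10 end err [ 0.  0. -0.]
[[-0.047, 0.004, 0.06], [-0.046, 0.004, 0.061], [-0.046, 0.004, 0.061], [-0.045, 0.004, 0.062], [-0.044, 0.004, 0.062]]
[[-0.043, 0.004, 0.063], [-0.043, 0.004, 0.063], [-0.042, 0.004, 0.064], [-0.041, 0.004, 0.065], [-0.039, 0.004, 0.065]]
```

{"fn": "servo_tool", "kwargs": {
  "delta_rot": [
    [0,-0.0082,0],
    [0,-0.0082,0],
    [0,-0.0082,0],
    [0,-0.0082,0],
    [0,-0.0082,0]
  ],
  "travel": [
    [-0.046,0.004,0.061],
    [-0.046,0.004,0.061],
    [-0.046,0.004,0.061],
    [-0.045,0.004,0.061],
    [-0.045,0.004,0.061]
  ],
  "grip": [1,1,1,1,1]
}}

```text
clock: 9.5
eef_pos: [0.4659, -0.1797, 0.1924]
orientation: [-3.141, 0.852, 2.769]
force: [0.5, 0.1, -1.9]
opening: 0.0188
grasp_force: 68.6
```

{"fn": "servo_tool", "kwargs": {
  "delta_rot": [
    [0,-0.0082,0],
    [0,-0.0082,0],
    [0,-0.0082,0],
    [0,-0.0082,0],
    [0,-0.0082,0]
  ],
  "travel": [
    [-0.043,0.004,0.064],
    [-0.043,0.004,0.064],
    [-0.042,0.004,0.064],
    [-0.041,0.004,0.064],
    [-0.039,0.004,0.064]
  ],
  "grip": [1,1,1,1,1]
}}

```text
clock: 10.0
eef_pos: [0.4807, -0.1791, 0.2002]
orientation: [-3.135, 0.904, 2.767]
force: [0.2, 0.1, -2.5]
opening: 0.0183
grasp_force: 68.6
```

{"fn": "servo_tool", "kwargs": {
  "delta_rot": [
    [0,0,0],
    [0,0,0],
    [0,0,0],
    [0,0,0],
    [0,0,0]
  ],
  "travel": [
    [0,0,0],
    [0,0,0],
    [0,0,0],
    [0,0,0],
    [0,0,0]
  ],
  "grip": [1,1,1,1,1]
}}

```text
clock: 10.5
eef_pos: [0.4803, -0.1792, 0.1998]
orientation: [-3.136, 0.903, 2.766]
force: [0.2, 0.8, -2.2]
opening: 0.0186
grasp_force: 68.6
```

Run:
```python
from h import *
import cv2
st=env.sense();p,R=pose(st);P,Q=hookpose(-.055,.008)
print("err",(Q.T@(p-P)).round(4),Ro.from_matrix(R.T@Q).as_rotvec().round(3),st["qpos"].round(2),st["force"].round(1),st["clock"])
K={"t":env.get_calibration("top"),"s":env.get_calibration("scene")};I={"t":env.capture("top"),"s":env.capture("scene")}
ring=p+R@RING_T;y=R[:,1];out=[]
for n,(X,Y) in {"t":(400,150),"s":(155,225)}.items():
    im=cv2.resize(I[n][Y:Y+60,X:X+80],None,fx=5,fy=5,interpolation=cv2.INTER_CUBIC)
    def dot(q,c):
        u=(proj(K[n],q)-(X,Y)+.5)*5;cv2.circle(im,tuple(int(i) for i in u),1,c,-1)
    for th in np.linspace(0,2*np.pi,16,endpoint=False):
        dot(ring+.021*(np.cos(th)*y+np.sin(th)*np.array([0,0,1])),(255,0,0))
    h=np.array([np.cos(SY),np.sin(SY),0])
    for q in [(.014,0),(0,0),(-.012,0),(-.026,.016)]: dot(SEAT+h*q[0]+np.array([0,0,q[1]]),(0,255,0))
    out.append(im)
cv2.imwrite("pics/ov2.png",np.hstack(out)[:,:,::-1])
```

```text
err [-0.0061  0.0048 -0.007 ] [-0.008 -0.014 -0.001] [-0.6  -0.34  2.48  0.98  0.2  -2.68] [ 0.2  0.8 -2.2] 10.5
```

View pics/ov2.png

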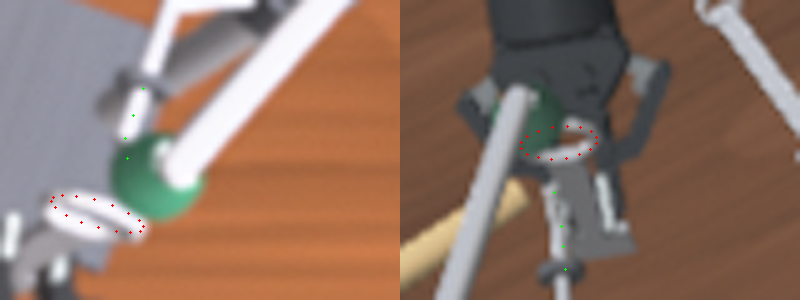

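```bash
cat >> h.py <<'E'
def hookpose(dx,dz,dy=0,dip=42.5,yaw=0):
    R=toolR(SY+np.radians(yaw),np.radians(dip));c,s=np.cos(SY),np.sin(SY)
    return SEAT+np.array([c*dx-s*dy,s*dx+c*dy,dz])-R@RING_T,R
E
python3 - <<'E'
from h import *
P,Q=hookpose(-.045,.009,dip=43);rows(P,Q,n=10)
E
```

```text
dr [-0.0005, 0.0052, -0.0001] n 10 end err [-0. -0. -0.]
[[-0.001, -0.012, 0.016], [-0.002, -0.012, 0.016], [-0.002, -0.012, 0.017], [-0.002, -0.012, 0.016], [-0.002, -0.012, 0.016]]
[[-0.002, -0.012, 0.017], [-0.002, -0.012, 0.016], [-0.002, -0.012, 0.016], [-0.003, -0.012, 0.017], [-0.002, -0.013, 0.016]]
```

{"fn": "servo_tool", "kwargs": {
  "delta_rot": [
    [-0.001,0.0104,0],
    [-0.001,0.0104,0],
    [-0.001,0.0104,0],
    [-0.001,0.0104,0],
    [-0.001,0.0104,0]
  ],
  "travel": [
    [-0.004,-0.024,0.033],
    [-0.004,-0.024,0.033],
    [-0.004,-0.024,0.033],
    [-0.004,-0.024,0.033],
    [-0.004,-0.024,0.033]
  ],
  "grip": [1,1,1,1,1]
}}

```text
clock: 11.1
eef_pos: [0.4838, -0.1857, 0.1961]
orientation: [3.139, 0.82, 2.766]
force: [0.4, -0.1, -1.8]
opening: 0.0187
grasp_force: 68.7
```

{"fn": "servo_tool", "kwargs": {
  "delta_rot": [
    [0,0,0],
    [0,0,0],
    [0,0,0],
    [0,0,0],
    [0,0,0]
  ],
  "travel": [
    [0,0,0],
    [0,0,0],
    [0,0,0],
    [0,0,0],
    [0,0,0]
  ],
  "grip": [1,1,1,1,1]
}}

```text
clock: 11.6
eef_pos: [0.4837, -0.1856, 0.1961]
orientation: [3.139, 0.821, 2.766]
force: [0.4, 0.8, -2.5]
opening: 0.0186
grasp_force: 68.7
```

Run:
```python
from h import *
st=env.sense();p,R=pose(st);P,Q=hookpose(-.045,.009,dip=43)
print("err",(Q.T@(p-P)).round(4),Ro.from_matrix(R.T@Q).as_rotvec().round(3),st["qpos"].round(2),st["force"].round(1),st["clock"])
P,Q=hookpose(0.0,.009,dip=43);rows(P,Q,n=10)
```

```text
err [0.0001 0.0001 0.    ] [ 0.001  0.001 -0.001] [-0.61 -0.3   2.42  0.67  0.27 -2.38] [ 0.4  0.8 -2.5] 11.6
dr [0.0, 0.0001, -0.0001] n 10 end err [-0. -0. -0.]
[[-0.077, -0.0, 0.082], [-0.077, -0.0, 0.082], [-0.077, -0.0, 0.082], [-0.077, -0.0, 0.082], [-0.077, -0.001, 0.082]]
[[-0.077, -0.0, 0.082], [-0.077, -0.001, 0.083], [-0.076, -0.001, 0.082], [-0.077, -0.0, 0.083], [-0.076, -0.001, 0.082]]
```

{"fn": "servo_tool", "kwargs": {
  "delta_rot": [
    [0,0,0],
    [0,0,0],
    [0,0,0],
    [0,0,0],
    [0,0,0]
  ],
  "travel": [
    [-0.077,0,0.082],
    [-0.077,0,0.082],
    [-0.077,0,0.082],
    [-0.077,0,0.082],
    [-0.077,0,0.082]
  ],
  "grip": [1,1,1,1,1]
}}

```text
clock: 12.1
eef_pos: [0.5052, -0.1941, 0.1963]
orientation: [3.14, 0.821, 2.766]
force: [-0.1, -0.2, -1.2]
opening: 0.0182
grasp_force: 68.7
```

{"fn": "servo_tool", "kwargs": {
  "delta_rot": [
    [0,0,0],
    [0,0,0],
    [0,0,0],
    [0,0,0],
    [0,0,0]
  ],
  "travel": [
    [-0.077,0,0.082],
    [-0.077,0,0.082],
    [-0.077,0,0.082],
    [-0.077,0,0.082],
    [-0.077,0,0.082]
  ],
  "grip": [1,1,1,1,1]
}}

```text
clock: 12.6
eef_pos: [0.5261, -0.2023, 0.1964]
orientation: [3.14, 0.821, 2.766]
force: [-0.2, 0.9, -0.7]
opening: 0.0183
grasp_force: 68.7
```

Run:
```python
from h import *
import cv2
st=env.sense();p,R=pose(st);P,Q=hookpose(0,.009,dip=43)
print("err",(Q.T@(p-P)).round(4),st["qpos"].round(2),st["force"].round(1),st["clock"])
K={"t":env.get_calibration("top"),"s":env.get_calibration("scene")};I={"t":env.capture("top"),"s":env.capture("scene")}
out=[]
for n,(X,Y) in {"t":(400,140),"s":(155,235)}.items():
    out.append(cv2.resize(I[n][Y:Y+60,X:X+80],None,fx=5,fy=5,interpolation=cv2.INTER_CUBIC))
cv2.imwrite("pics/ov3.png",np.hstack(out)[:,:,::-1])
P,Q=hookpose(0,-.009,dip=40);rows(P,Q,n=5)
```

```text
err [-0.0005  0.      0.0002] [-0.58 -0.16  2.31  0.69  0.24 -2.39] [-0.2  0.9 -0.7] 12.6
dr [0.0, -0.0065, -0.0002] n 5 end err [-0. -0.  0.]
[[0.068, 0.0, 0.081], [0.068, 0.0, 0.081], [0.069, 0.0, 0.08], [0.071, 0.0, 0.079], [0.071, 0.0, 0.078]]
```

View pics/ov3.png

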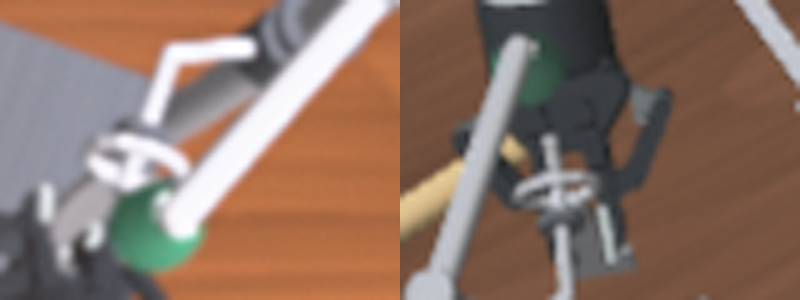

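The ring is threaded over the hook: tip in front, bar centred in the ring at scene crop (555,188), and the flange just behind. Lowering now.

{"fn": "servo_tool", "kwargs": {
  "delta_rot": [
    [0,0,0],
    [0,0,0],
    [0,0,0],
    [0,0,0],
    [0,0,0]
  ],
  "travel": [
    [0.08,0,0.054],
    [0.08,0,0.054],
    [0.08,0,0.054],
    [0.08,0,0.054],
    [0.08,0,0.054]
  ],
  "grip": [1,1,1,1,1]
}}

```text
clock: 13.2
eef_pos: [0.5223, -0.2011, 0.1771]
orientation: [3.139, 0.82, 2.766]
force: [-0.2, -0.2, -1.9]
opening: 0.0186
grasp_force: 68.6
```

Run:
```python
from h import *
st=env.sense();p,R=pose(st);P,Q=hookpose(-.003,-.010,dip=43)
print("err",(Q.T@(p-P)).round(4),Ro.from_matrix(R.T@Q).as_rotvec().round(3),st["qpos"].round(2),st["force"].round(1),st["clock"])
```

```text
err [ 0.0004 -0.0003 -0.0003] [ 0.001 -0.    -0.001] [-0.58 -0.13  2.33  0.85  0.2  -2.55] [-0.2 -0.2 -1.9] 13.2
```

Run:
```python
from h import *
P,Q=hookpose(-.003,-.0135,dip=45);rows(P,Q,n=5)
```

```text
dr [0.0002, 0.0044, -0.0002] n 5 end err [ 0. -0. -0.]
[[0.012, 0.001, -0.001], [0.012, 0.001, -0.0], [0.011, 0.001, -0.001], [0.012, 0.002, -0.0], [0.011, 0.001, -0.0]]
```

{"fn": "servo_tool", "kwargs": {
  "delta_rot": [
    [0,0.0044,0],
    [0,0.0044,0],
    [0,0.0044,0],
    [0,0.0044,0],
    [0,0.0044,0]
  ],
  "travel": [
    [0.012,0.001,0],
    [0.012,0.001,0],
    [0.012,0.001,0],
    [0.012,0.001,0],
    [0.011,0.001,0]
  ],
  "grip": [1,1,1,1,1]
}}

```text
clock: 13.7
eef_pos: [0.5212, -0.2006, 0.1762]
orientation: [3.139, 0.786, 2.766]
force: [-1.0, 0.1, 1.4]
opening: 0.0188
grasp_force: 69.1
```

Run:
```python
from h import *
st=env.sense();p,R=pose(st);P,Q=hookpose(-.003,-.0135,dip=45)
print("err",(Q.T@(p-P)).round(4),Ro.from_matrix(R.T@Q).as_rotvec().round(3),st["qpos"].round(2),st["force"].round(1),st["clock"])
```

```text
err [-0.0008 -0.0002 -0.0001] [ 0.001  0.001 -0.001] [-0.58 -0.13  2.31  0.68  0.23 -2.38] [-1.   0.1  1.4] 13.7
```

{"fn": "servo_tool", "kwargs": {
  "delta_rot": [
    [0,0,0],
    [0,0,0],
    [0,0,0],
    [0,0,0],
    [0,0,0]
  ],
  "travel": [
    [0.006,0,0.006],
    [0.006,0,0.006],
    [0.006,0,0.006],
    [0,0,0],
    [0,0,0]
  ],
  "grip": [1,1,1,1,1]
}}

```text
clock: 14.2
eef_pos: [0.5215, -0.2008, 0.1755]
orientation: [3.139, 0.787, 2.766]
force: [-1.2, 1.1, 2.5]
opening: 0.0185
grasp_force: 69.4
```

{"fn": "servo_tool", "kwargs": {
  "delta_rot": [
    [0,0,0],
    [0,0,0],
    [0,0,0],
    [0,0,0],
    [0,0,0]
  ],
  "travel": [
    [0.008,0,0.008],
    [0.008,0,0.008],
    [0.008,0,0.008],
    [0,0,0],
    [0,0,0]
  ],
  "grip": [1,1,1,1,1]
}}

```text
clock: 14.7
eef_pos: [0.5218, -0.201, 0.1747]
orientation: [3.14, 0.788, 2.766]
force: [-0.7, 1.4, 6.2]
opening: 0.0182
grasp_force: 69.7
```

{"fn": "servo_tool", "kwargs": {
  "delta_rot": [
    [0,0,0],
    [0,0,0],
    [0,0,0],
    [0,0,0],
    [0,0,0]
  ],
  "travel": [
    [0.008,0,0.008],
    [0.004,0,0.004],
    [0,0,0],
    [0,0,0],
    [0,0,0]
  ],
  "grip": [1,1,1,1,1]
}}

```text
clock: 15.2
eef_pos: [0.522, -0.2012, 0.1744]
orientation: [3.14, 0.789, 2.766]
force: [-1.4, 1.1, 6.1]
opening: 0.0189
grasp_force: 69.9
```

{"fn": "servo_tool", "kwargs": {
  "delta_rot": [
    [0,0,0],
    [0,0,0],
    [0,0,0],
    [0,0,0],
    [0,0,0]
  ],
  "travel": [
    [0,0,0],
    [0,0,0],
    [0,0,0],
    [0,0,0],
    [0,0,0]
  ],
  "grip": [1,1,1,1,1]
}}

```text
clock: 15.7
eef_pos: [0.522, -0.2011, 0.1744]
orientation: [3.14, 0.789, 2.767]
force: [-1.9, 1.4, 6.6]
opening: 0.0185
grasp_force: 69.9
```

{"fn": "servo_tool", "kwargs": {
  "delta_rot": [
    [0,0,0],
    [0,0,0],
    [0,0,0],
    [0,0,0],
    [0,0,0]
  ],
  "travel": [
    [0.008,0,0.008],
    [0.006,0,0.006],
    [0,0,0],
    [0,0,0],
    [0,0,0]
  ],
  "grip": [1,1,1,1,1]
}}

```text
clock: 16.2
eef_pos: [0.5223, -0.2013, 0.174]
orientation: [3.14, 0.79, 2.767]
force: [-0.8, 1.5, 8.5]
opening: 0.0187
grasp_force: 70.1
```

{"fn": "servo_tool", "kwargs": {
  "delta_rot": [
    [0,0,0],
    [0,0,0],
    [0,0,0],
    [0,0,0],
    [0,0,0]
  ],
  "travel": [
    [-0.014,0,-0.014],
    [-0.014,0,-0.014],
    [-0.01,0,-0.01],
    [0,0,0],
    [0,0,0]
  ],
  "grip": [1,1,1,1,1]
}}

```text
clock: 16.7
eef_pos: [0.5215, -0.2008, 0.1748]
orientation: [3.139, 0.787, 2.766]
force: [-0.4, 0.0, 4.7]
opening: 0.0184
grasp_force: 69.5
```

{"fn": "servo_tool", "kwargs": {
  "delta_rot": [
    [0,0,0],
    [0,0,0],
    [0,0,0],
    [0,0,0],
    [0,0,0]
  ],
  "travel": [
    [-0.01,0,-0.01],
    [-0.01,0,-0.01],
    [-0.008,0,-0.008],
    [0,0,0],
    [0,0,0]
  ],
  "grip": [1,1,1,1,1],
  "force": 20
}}

```text
clock: 17.2
eef_pos: [0.521, -0.2004, 0.1756]
orientation: [3.139, 0.786, 2.766]
force: [-0.9, -0.8, 1.9]
opening: 0.0187
grasp_force: 69.3
```

{"fn": "servo_tool", "kwargs": {
  "delta_rot": [
    [0,0,0],
    [0,0,0],
    [0,0,0],
    [0,0,0],
    [0,0,0]
  ],
  "travel": [
    [-0.01,0,-0.01],
    [-0.006,0,-0.006],
    [0,0,0],
    [0,0,0],
    [0,0,0]
  ],
  "grip": [0.78,0.77,0.76,0.74,0.72],
  "force": 20
}}

```text
clock: 17.7
eef_pos: [0.521, -0.2004, 0.1765]
orientation: [3.139, 0.785, 2.766]
force: [0.8, 0.3, -0.4]
opening: 0.0241
grasp_force: 0.0
```

{"fn": "servo_tool", "kwargs": {
  "delta_rot": [
    [0,0,0],
    [0,0,0],
    [0,0,0],
    [0,0,0],
    [0,0,0]
  ],
  "travel": [
    [0,0,0],
    [0,0,0],
    [0,0,0],
    [0,0,0],
    [0,0,0]
  ],
  "grip": [0.7,0.65,0.6,0.5,0.4]
}}

```text
clock: 18.2
eef_pos: [0.5212, -0.2005, 0.1769]
orientation: [3.139, 0.786, 2.766]
force: [0.3, 0.2, -0.9]
opening: 0.0515
grasp_force: 0.0
```

{"fn": "servo_tool", "kwargs": {
  "delta_rot": [
    [0,0,0],
    [0,0,0],
    [0,0,0],
    [0,0,0],
    [0,0,0]
  ],
  "travel": [
    [0,0,0],
    [0,0,0],
    [0,0,0],
    [0,0,0],
    [0,0,0]
  ],
  "grip": [0.3,0.3,0.3,0.3,0.3]
}}

```text
clock: 18.7
eef_pos: [0.5212, -0.2006, 0.1768]
orientation: [3.139, 0.786, 2.766]
force: [0.0, -0.9, -1.0]
opening: 0.0601
grasp_force: 0.0
```

Run:
```python
from h import *
import cv2
st=env.sense();print(st["force"].round(1),st["opening"],st["clock"],st["qpos"].round(2))
f=lambda i,x,y,w,h:cv2.resize(i[y:y+h,x:x+w],(400,300),interpolation=cv2.INTER_CUBIC)
cv2.imwrite("pics/rel.png",np.hstack([f(env.capture("top"),385,130,80,60),f(env.capture("wrist"),0,0,560,420)])[:,:,::-1])
```

```text
[ 0.  -0.9 -1. ] 0.06014523562225436 18.7 [-0.58 -0.13  2.31  0.68  0.23 -2.38]
```

View pics/rel.png

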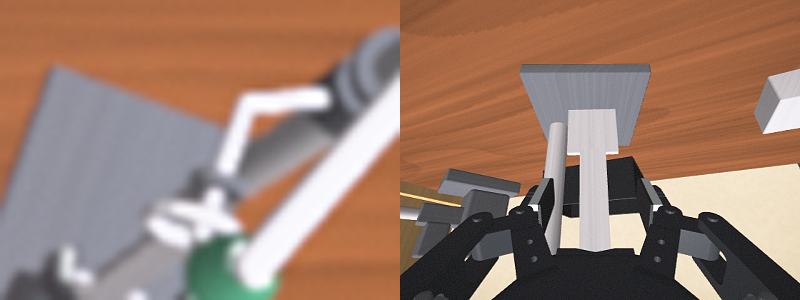

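{"fn": "servo_tool", "kwargs": {
  "delta_rot": [
    [0,0,0],
    [0,0,0],
    [0,0,0],
    [0,0,0],
    [0,0,0]
  ],
  "travel": [
    [0.05,0,-0.08],
    [0.12,0,-0.14],
    [0.18,0,-0.2],
    [0.2,0,-0.22],
    [0.2,0,-0.22]
  ],
  "grip": [0.3,0.3,0.3,0.3,0.3]
}}

```text
clock: 19.3
eef_pos: [0.4779, -0.1835, 0.1797]
orientation: [3.139, 0.786, 2.766]
force: [-0.1, 0.0, 0.2]
opening: 0.0599
grasp_force: 0.0
```

{"fn": "servo_tool", "kwargs": {
  "delta_rot": [
    [0,0,0],
    [0,0,0],
    [0,0.02,0],
    [0,0.02,0],
    [0,0.02,0]
  ],
  "travel": [
    [0.2,0,-0.22],
    [0.2,0,-0.22],
    [0.2,0,-0.25],
    [0.2,0,-0.3],
    [0.1,0,-0.3]
  ],
  "grip": [0.3,0.3,0.3,0.3,0.3]
}}

```text
clock: 19.8
eef_pos: [0.42, -0.1608, 0.1911]
orientation: [3.139, 0.689, 2.766]
force: [0.0, -0.1, -0.2]
opening: 0.0597
grasp_force: 0.0
```

{"fn": "servo_tool", "kwargs": {
  "delta_rot": [
    [0,0,0],
    [0,0,0],
    [0,0,0],
    [0,0,0],
    [0,0,0]
  ],
  "travel": [
    [0,0,0],
    [0,0,0],
    [0,0,0],
    [0,0,0],
    [0,0,0]
  ],
  "grip": [0.3,0.3,0.3,0.3,0.3]
}}

```text
clock: 20.3
eef_pos: [0.4215, -0.1614, 0.1915]
orientation: [3.139, 0.691, 2.766]
force: [-0.2, 0.5, 0.1]
opening: 0.0596
grasp_force: 0.0
```

Run:
```python
from h import *
import cv2
st=env.sense();print(st["force"].round(1),st["eef_pos"],st["clock"],st["qpos"].round(2))
f=lambda i,x,y,w,h:cv2.resize(i[y:y+h,x:x+w],(400,300),interpolation=cv2.INTER_CUBIC)
t=env.capture("top");s=env.capture("scene");w=env.capture("wrist")
for i in range(20): t2=env.capture("wrist")
print("wrist change",np.abs(t2.astype(int)-w).mean(),env.sense()["clock"])
cv2.imwrite("pics/end.png",np.vstack([np.hstack([f(t,385,130,80,60),f(s,145,230,80,60)]),np.hstack([f(w,0,0,560,420),f(t2,0,0,560,420)])])[:,:,::-1])
```

```text
[-0.2  0.5  0.1] [ 0.4214994  -0.1614142   0.19145167] 20.3 [-0.64 -0.51  2.51  0.37  0.49 -2.11]
wrist change 4.5656420068027215 21.45
```

View pics/end.png

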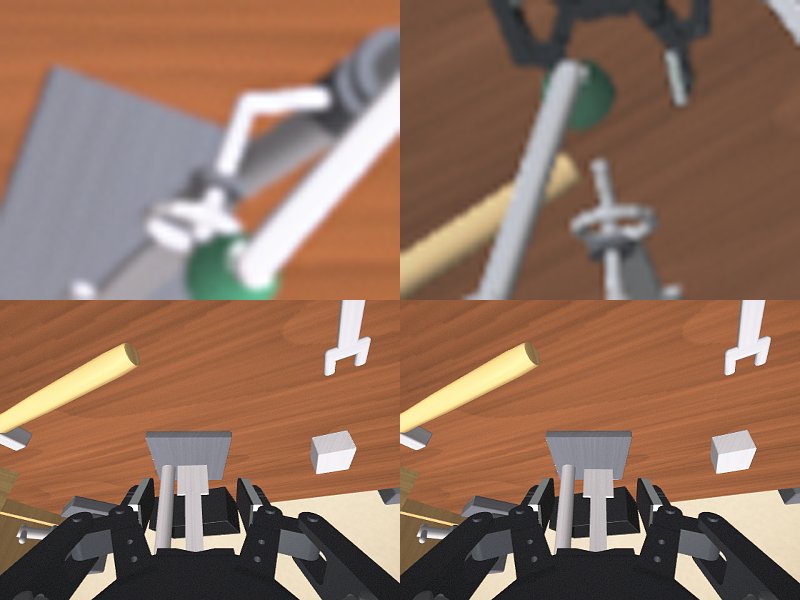

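The scraper hangs on the hook and the gripper is clear of it. It is still swinging, with blade position differing between the two wrist frames, so I'll let it settle.

Run:
```python
from h import *
d=[];a=None;I=[]
for i in range(100):
    b=env.capture("wrist")[180:300,220:330].astype(int)
    if a is not None:d.append(round(float(np.abs(b-a).mean()),2))
    a=b
print(d[:20],d[-20:],env.sense()["clock"])
```

```text
[5.34, 6.02, 6.11, 5.7, 4.64, 3.12, 4.03, 5.17, 5.6, 5.68, 5.32, 4.46, 3.28, 3.55, 4.34, 4.99, 5.1, 4.86, 4.31, 3.39] [2.92, 2.91, 2.89, 2.89, 2.91, 2.91, 2.92, 2.92, 2.92, 2.9, 2.88, 2.9, 2.91, 2.9, 2.9, 2.92, 2.94, 2.92, 2.9, 2.91] 26.45
```

Frame differences have fallen to the steady noise floor (2.9), so it is still. Handing in.

```bash
python3 -c "
from plant import env
print(env.sense()['force'].round(1),env.close_job())"
```

```text
the job is handed in; nothing more can be done
[-0.   0.3  1.4] None
```

The steel scraper now hangs by its ring on the sprung hook: tugged with about 10 N while still gripped, released, settled and handed in at about 26.5 s; the hand-in gave no verdict.

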